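Set the support rollers of a bend-test base on their span lines

TASK

Two loose steel rollers lie on the flat base plate of a bend-test fixture, each beside an engraved line. With the fingertips push the top of each roller sideways so that it rolls onto the line nearest to it, and leave it resting centred over that line and parallel to it. Let them roll, not slide, do not pick them up, and leave the things around the plate where they are.

Things in the scene. Friction and masses are not known exactly. Their poses are not given: they have to be found in the camera images.
- base_plate: plain aluminium plate fixed to the worktop, 230 (its x) x 110 (its y) x 12 mm thick, flat on top. Origin: centre of its underside; z up, x along its length, roughly away from the robot. Two dark engraved lines, 3 mm wide, 104 mm long, cross it along y, 50 mm either side of its middle; they do not hinder rolling. A tall oven (x > 0.57, y -0.13 to 0.33 m) stands behind left.
- near_line (a point): middle of the engraved line nearer the robot (plate x = -50 mm), on the plate's top face, 12 mm above the worktop; axes as the plate's: the line runs along y, a roller is to travel along x
- far_line (a point): middle of the engraved line farther from the robot (plate x = +50 mm), on the plate's top face; axes as the plate's
- near_roller: plain steel cylinder, 24 mm diameter, 80 mm long, 0.28 kg, lying between the plate's near end and the near line, its own, 22 to 42 mm from that line. Origin: its centre, 12 mm above the plate's top, 24 mm above the worktop; y = cylinder axis, within 0.06 rad of the line's direction; x and z turn as it rolls (z starts upward). See also far_roller.
- far_roller: second roller, same size and axes, lying between the two lines, 22 to 42 mm short of the far line, its own. Both: friction about 0.5 on plate and fingers; slight rolling resistance, so they stop soon after a slow push. Fingertips pressed on top (3 to 20 N) and moved sideways roll one without slip; it goes half as far as they do.
- film_tape: bystander: orange roll of tape lying flat, 53 mm diameter, 12 mm high, right of the plate. Origin: centre of its underside.
- loupe: bystander: black eye loupe, 40 mm diameter, 36 mm high, left of the plate. Origin: centre of its underside.
- amber_bottle: bystander: small orange dropper bottle, black cap, 25 mm diameter, 56 mm high, standing left of the plate. Origin: centre of its underside.
- meter: bystander: dark hand meter lying flat, 135 x 68 x 33 mm, farther left of the plate. Origin: centre of its underside.
Mind the look-alikes: they are no part of the job. What is shaped like the near_roller but pink is not meant. What is shaped like the far_roller but blue is not meant.

How it is judged (in metres and radians):
At the end, for the whole second after the job is handed in: Each roller rests on the plate, centre within 5 mm of its own line sideways and 20 mm of the line's middle lengthwise, axis within 0.09 rad of the line; and it rolled there: its z axis, upward at the start, is over 0.8 rad from upward (pure rolling turns it 1.8 to 3.5 rad) (x of near_roller in the frame of near_line between -0.005 and 0.005 m and y of near_roller in the frame of near_line between -0.02 and 0.02 m and angle between the y axis of near_roller and the y axis of near_line, either way round below 0.09 rad and angle between each of near_roller, far_roller's own z axis and vertical above 0.8 rad and height (world z) of each of near_roller, far_roller below 0.027 m and linear speed of each of near_roller, far_roller below 0.01 m/s and x of far_roller in the frame of far_line between -0.005 and 0.005 m and y of far_roller in the frame of far_line between -0.02 and 0.02 m and angle between the y axis of far_roller and the y axis of far_line, either way round below 0.09 rad); the robot touches nothing.
It fails at once if a roller is lifted off the plate (height (world z) of any of near_roller, far_roller above 0.034 m).
It fails at once if a roller falls off the plate (height (world z) of any of near_roller, far_roller below 0.018 m).
It fails at once if a bystander is moved by more than 15 mm (distance of any of film_tape, loupe, amber_bottle, meter from where it was at the start of the episode above 0.015 m).
It also fails if it takes over 72 s, if anything falls off the work surface, if the arm or the gripper's body presses on something with over 40 N, if the wrist force passes 120 N, or if a joint passes its speed limit or range.

ROBOT

A 6-joint arm with a two-finger parallel gripper is mounted at the origin on a cart in front of the work surface, level with it; the furniture and walls round the work are solid. World frame = base frame: x ahead of the robot, y to its left, z up, the work surface at z = 0. Lengths are in m, angles in degrees, forces in N, time in s.
With the tool pointing down it reaches from about 0.275 to 0.725 m from the base axis. Payload 15.9 kg.
Tool frame: the origin (TCP) lies at the very end of the fingers, on their centre line; the grasp point (between the pads) lies robot.grip_point_offset behind it (robot.grip_point_offset is the distance from the TCP to the grasp point, in m); y points along the fingers, z is the direction in which the jaws open and shut, and the axes are right-handed (so a half turn about y gives the same grasp; the last joint's range is limited). The gripper opens to 85 mm and grips with 20 to 120 N. Pads are 22 mm wide; open, the fingers measure 114 mm over their backs; the gripper's body (76 mm by 85 mm) begins 54 mm behind the grasp point. The pads swing forward as they close: fully open they stand 13 mm farther back than shut.
Start: joints at [-73.797, 12.198, -1.971, 75.831, 0, 90], TCP at [0.14, -0.48, 0.21] pointing down, gripper open.
Joint ranges: [-170.91, 170.91], [-42.67, 98.43], [-65.05, 77.54], [-120.47, 116.71], [-90, 82.35], [-180, 180]. Speed limits (degrees/s): [108.29, 108.29, 136.94, 147.25, 180, 180].

INTERFACE

Orientations are given as [roll, pitch, yaw] about the fixed x, y, z axes, in that order (R = Rz(yaw) Ry(pitch) Rx(roll)).
In Python, from rig import robot gives the robot as it stands.
- The arm moves only by the shell command python3 -m crank 'ROWS' [FORCE]. ROWS is text: rows parted by semicolons, each of 7 numbers parted by spaces: the shift along the tool's x, y, z each as a share of 0.2 m, from -1 to 1, then the turn, a rotation vector about the tool's x, y, z each as a share of 90 degrees, from -1 to 1, then the opening, from -1 (shut) to 1 (fully open), so that 0 is half open. In form: dx dy dz wx wy wz fingers; .... A call has 1 to 5 rows; each row shifts and turns the commanded pose from where the row before left it, along the tool's axes as they then stand; what a row does not reach is not made up. A row lasts 1/8 s, in which the tool goes at most 62.5 mm and 10.7 degrees, less where a joint would pass 70% of its speed; a pose out of reach is approached as far as the arm can. A call with a number of a shift or a turn outside -1 to 1 is refused whole. A call with a gripper value outside its range is refused whole. The fingers move at their own pace and stop on an object; FORCE is the grip in N (left out, the last holds). Time passes only in rows, so rows that do not move let the fingers close. It gives the time, the measured TCP pose, the force and the opening at its end, in the units of the state.
- robot.state(): the state, without advancing time (a new reading comes with each control period).
- robot.get_image(name): name is "scene" or "side" or "wrist"; returns (picture, depth): 384x512x3 uint8, blue, green, red; 384x512 float32, m along the optical axis (not along the pixel's ray), 0 where there is no reading.
- robot.get_calibration(name): a dict with "mtx" (3x3 intrinsics, pixels), "world_from_camera" (4x4, takes a point from camera to world coordinates). Camera axes: x right, y up, looking along -z (the intrinsics and any distortion apply to the point x, -y, -z); pixel columns grow to the right and rows downward; lengths in m; the calibration is good to about 2 mm. A picture is of the moment at which its call begins: read the wrist's pose just before it. get_calibration takes no time and is no camera call; for the wrist camera it gives the pose at the moment of the call.
- robot.job_done(): hands the job in, once; it reports no verdict.
The state is a dict: "time_s": time; "qpos": joint angles; "joint_velocities": joint speeds; "effort": joint torques, N m; "tcp_pos": TCP position; "ee_rot": TCP orientation; "ft_force": force on the tool from outside, world axes, zero at the start; "ft_torque": the same for the moment, N m; "grip_width": finger opening in m.
Only numpy, scipy, OpenCV 4.12 (cv2) and the standard library are available. Lean on these libraries where they do the work, as an engineer would, in place of code of your own. Each camera call takes 0.05 s, during which the arm holds its last target. There are 200 camera calls.

## Working session

There is one attempt and no reset: what is moved stays moved. The work goes in short steps, Python scripts to look and compute and a shell command to move; the robot and the scene stay as the last step left them, time stands still between calls to the robot, and variables do not carry over. Pictures are saved under pics/ and viewed, about 8 in all and at most 12, crops included, and the job is handed in when it is done.

```bash
mkdir -p pics; ls
python3 - <<'E'
from rig import robot
import cv2,numpy as np
s=robot.state();print(s, robot.grip_point_offset)
for n in("scene","side"):
    im,d=robot.get_image(n);cv2.imwrite(f"pics/{n}0.png",im);np.save(f"{n}0d.npy",d)
    c=robot.get_calibration(n);print(n,c["mtx"].round(1).tolist(),c["world_from_camera"].round(3).tolist(),c.keys())
E
```

```text
pics
{'time_s': 0.0, 'qpos': array([-7.37961511e+01,  1.22249622e+01, -2.00823317e+00,  7.58307984e+01,
        7.22449296e-04,  9.00021857e+01]), 'joint_velocities': array([ 0.0444709 , -0.02806744,  0.02540749, -0.03384079, -0.00022787,
       -0.01804228]), 'effort': array([-3.47715548e-03, -6.86164141e+01,  4.87121093e+01,  1.76516350e-02,
       -1.69678506e-04, -2.81612523e-05]), 'tcp_pos': array([ 0.13943136, -0.47979032,  0.20911483]), 'ee_rot': array([-9.00639938e+01,  7.20007593e-04, -1.63798338e+02]), 'ft_force': array([-0.8440165 ,  0.54985741, -0.22574067]), 'ft_torque': array([0.04276857, 0.03273807, 0.0159984 ]), 'grip_width': 0.08548307510939356} 0.0187
scene [[430.6, 0.0, 258.8], [0.0, 430.6, 190.8], [0.0, 0.0, 1.0]] [[0.696, 0.304, -0.65, -0.161], [-0.718, 0.303, -0.627, -0.891], [0.006, 0.903, 0.429, 0.523], [0.0, 0.0, 0.0, 1.0]] dict_keys(['mtx', 'world_from_camera'])
side [[371.9, 0.0, 255.0], [0.0, 371.9, 196.2], [0.0, 0.0, 1.0]] [[0.929, 0.223, -0.295, 0.275], [-0.37, 0.536, -0.759, -0.897], [-0.011, 0.814, 0.58, 0.615], [0.0, 0.0, 0.0, 1.0]] dict_keys(['mtx', 'world_from_camera'])
```

View pics/scene0.png

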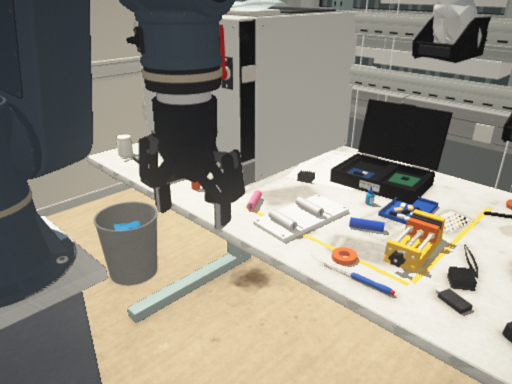

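View pics/side0.png

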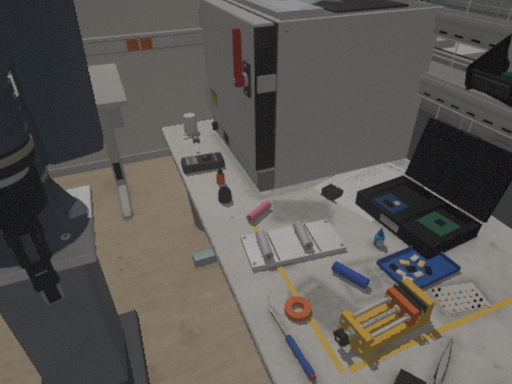

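The side view shows the plate with corners near (241,243), (330,224), (343,244) and (250,266). The rollers are near (265,245) and (303,236); the pink roller at (259,211) and the blue one at (350,275) are the decoys.

```bash
cat > h.py <<'E'
from rig import robot
import cv2,numpy as np
def ray(c,uv):
    K,T=c["mtx"],c["world_from_camera"]
    u=np.atleast_2d(np.asarray(uv,float));d=np.c_[(u[:,0]-K[0,2])/K[0,0],-(u[:,1]-K[1,2])/K[1,1],-np.ones(len(u))]
    return T[:3,3],d@T[:3,:3].T
def onz(c,uv,z):
    o,d=ray(c,uv);return o+d*((z-o[2])/d[:,2])[:,None]
def proj(c,P):
    T=np.linalg.inv(c["world_from_camera"]);p=np.atleast_2d(P)@T[:3,:3].T+T[:3,3]
    q=np.c_[p[:,0],-p[:,1],-p[:,2]]@c["mtx"].T;return q[:,:2]/q[:,2:]
def d3(c,d,uv):
    o,r=ray(c,uv);u=np.atleast_2d(uv).astype(int);return o+r*d[u[:,1],u[:,0]][:,None]
E
python3 - <<'E'
from h import *
c=robot.get_calibration("side");d=np.load("side0d.npy")
p=[(241,243),(330,224),(343,244),(250,266)]
print(onz(c,p,.012).round(3));q=[(265,245),(303,236)];print(onz(c,q,.036).round(3),d3(c,d,q).round(3),d3(c,d,[(285,242)]).round(3))
c=robot.get_calibration("scene");p=[(255,222),(325,197),(349,209),(290,237)]
print(onz(c,p,.012).round(3))
s=robot.state();w=robot.get_calibration("wrist");print(w["world_from_camera"].round(3),w["mtx"])
im,_=robot.get_image("side");x=cv2.resize(im[200:290,220:370],None,fx=5,fy=5,interpolation=cv2.INTER_CUBIC);cv2.imwrite("pics/side1.png",x)
E
```

```text
[[ 0.48  -0.273  0.012]
 [ 0.712 -0.293  0.012]
 [ 0.702 -0.368  0.012]
 [ 0.473 -0.351  0.012]]
[[ 0.52  -0.325  0.036]
 [ 0.614 -0.331  0.036]] [[ 0.52  -0.326  0.038]
 [ 0.615 -0.33   0.035]] [[ 0.577 -0.312  0.014]]
[[ 0.482 -0.26   0.012]
 [ 0.712 -0.298  0.012]
 [ 0.699 -0.383  0.012]
 [ 0.489 -0.364  0.012]]
[[ 0.278  0.909  0.309  0.219]
 [-0.96   0.264  0.088 -0.457]
 [-0.001 -0.322  0.947  0.374]
 [ 0.     0.     0.     1.   ]] [[335.02925381   0.         256.22198946]
 [  0.         335.02925381 186.76800448]
 [  0.           0.           1.        ]]
```

View pics/side1.png

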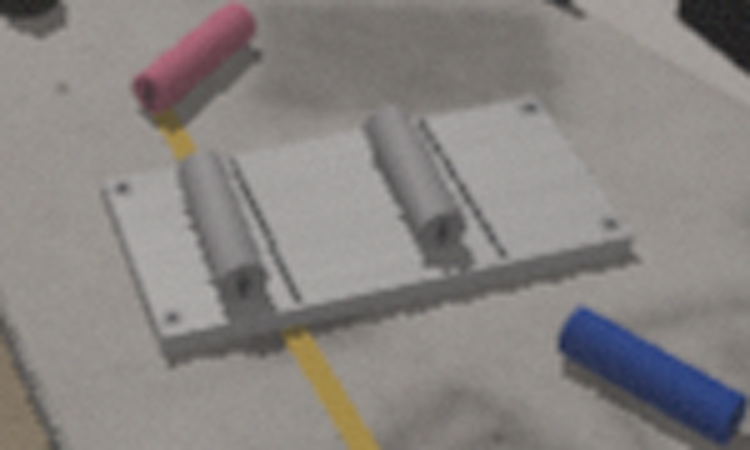

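```bash
python3 -m crank '0 0 0 0 0.0785 0 0; 0 0 0 0 0.0785 0 0; -0.2 0 -0.1 0 0.0785 0 0; -0.2 0 -0.1 0 0 0 0; -0.2 0 -0.1 0 0 0 0'; python3 -m crank '-0.25 0 -0.12 0 0 0 0;-0.25 0 -0.12 0 0 0 0;-0.25 0 -0.12 0 0 0 0;-0.25 0 -0.12 0 0 0 0;-0.25 0 -0.12 0 0 0 0'
python3 -m crank '-0.125 0 -0.08 0 0 0 0;0 0 0 0 0 0 0;0 0 0 0 0 0 0'
python3 - <<'E'
from h import *
c=robot.get_calibration("wrist");im,d=robot.get_image("wrist");cv2.imwrite("pics/w0.png",im);np.savez("w0.npz",d=d,**c)
s=robot.state();print(s["tcp_pos"],s["ee_rot"],s["ft_force"],s["grip_width"],s["qpos"].round(1))
E
```

```text
time_s: 0.78
tcp_pos: [0.263, -0.4251, 0.2095]
ee_rot: [-90.0, -0.0, 175.0]
ft_force: [0.2, -1.7, 0.8]
grip_width: 0.0424
time_s: 1.4
tcp_pos: [0.523, -0.327, 0.2094]
ee_rot: [-90.0, -0.0, 175.0]
ft_force: [0.1, -0.2, 0.4]
grip_width: 0.0427
time_s: 1.78
tcp_pos: [0.5473, -0.3144, 0.2093]
ee_rot: [-90.0, -0.0, 175.0]
ft_force: [-0.3, -1.0, -0.3]
grip_width: 0.0427
[ 0.5470391  -0.31466955  0.20960094] [-8.99980975e+01 -1.80121444e-02  1.74973837e+02] [-0.10054726  0.33398182 -1.24473147] 0.04291908934745319 [-29.9  28.6  21.5  82.8  -0.  155.1]
```

View pics/w0.png

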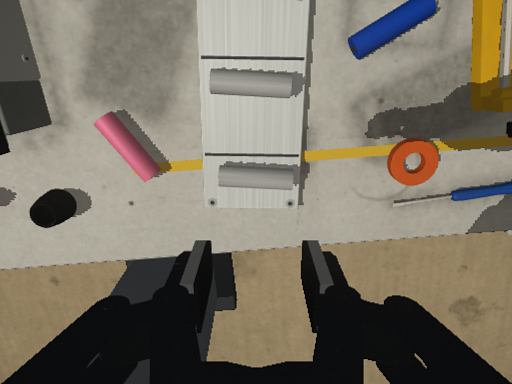

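The wrist view shows the far line at row 58 (cols 202–304) and the near line at row 154 (205–300). The rollers centre near (252,83) and (257,177), the tape is at right (413,161) and the loupe at left (53,208).

```bash
cat > meas.py <<'E'
from h import *
def meas(im,d,c,verbose=True,rboxes=None):
    h,w=d.shape;v,u=np.mgrid[:h,:w];P=d3(c,d,np.c_[u.ravel(),v.ravel()]).reshape(h,w,3)
    hsv=cv2.cvtColor(im,cv2.COLOR_BGR2HSV);g=im.max(2)
    ok=(d>0)&(hsv[...,1]<60)&(P[...,0]>.45)&(P[...,0]<.74)&(P[...,1]>-.41)&(P[...,1]<-.23)
    m=(ok&(P[...,2]>.0185)&(P[...,2]<.045)).astype(np.uint8)
    m=cv2.morphologyEx(m,cv2.MORPH_OPEN,np.ones((3,3)))
    cs=[k for k in cv2.findContours(m,0,1)[0] if cv2.contourArea(k)>500]
    R=[]
    for k in cs:
        (cx,cy),(a,b),t=cv2.minAreaRect(k)
        b4=cv2.boxPoints(((cx,cy),(a,b),t));e=sorted([(np.linalg.norm(b4[i]-b4[(i+1)%4]),i) for i in range(4)])
        i,j=e[0][1],e[1][1];e1=(b4[i]+b4[(i+1)%4])/2;e2=(b4[j]+b4[(j+1)%4])/2
        mm=np.zeros((h,w),np.uint8);cv2.drawContours(mm,[k],-1,1,-1)
        A=onz(c,[e1,e2],.024);R.append((A.mean(0),A[0]-A[1],np.percentile(P[mm>0][:,2],95)))
    # dark lines: lightness drop vs vertical median on the plate
    bh=cv2.morphologyEx(g,cv2.MORPH_BLACKHAT,np.ones((9,1)))
    m2=((bh>45)&(P[...,2]<.018)&ok).astype(np.uint8)
    L=[]
    n,lab,st,_=cv2.connectedComponentsWithStats(m2,connectivity=8)
    for i in range(1,n):
        if st[i,2]>60 and st[i,3]<20:
            q=np.argwhere(lab==i)[:,::-1];X=onz(c,q,.012)
            Z=np.median(P[lab==i][:,2]);a=np.polyfit(X[:,1],X[:,0],1)
            y0,y1=X[:,1].min(),X[:,1].max();ym=(y0+y1)/2
            L.append((np.array([np.polyval(a,ym),ym]),np.arctan(-a[0]),y1-y0,Z))
    for l in L:print("line",l[0].round(4),"yaw",round(np.degrees(l[1]),2),"len",round(l[2],4),"z",round(float(l[3]),4))
    R.sort(key=lambda r:r[0][0]);L.sort(key=lambda l:l[0][0])
    for r in R:
        dv=r[1]*np.sign(r[1][1]);yw=np.arctan2(-dv[0],dv[1]);print("roller",r[0].round(4),"yaw",round(np.degrees(yw),2),"len",round(np.linalg.norm(dv),4),"ztop",round(float(r[2]),4))
        for l in L:
            ca,sa=np.cos(l[1]),np.sin(l[1]);e=r[0][:2]-l[0];print("   rel line mm",round(1e3*(ca*e[0]+sa*e[1]),1),round(1e3*(-sa*e[0]+ca*e[1]),1),"dyaw",round(np.degrees(yw-l[1]),2))
    return R,L
E
python3 - <<'E'
from meas import *
z=np.load("w0.npz");meas(cv2.imread("pics/w0.png"),z["d"],z)
c=robot.get_calibration("side")
# height check: two-view, plate line ends (side crop px -> side px) 
for a,b in [((233,158),(205,154.5)),((299,300),(300,154.5)),((420,120),(202,58)),((504,256),(304,58))]:
    o1,r1=ray(c,[(a[0]/5+220-.4,a[1]/5+200-.4)]);o2,r2=ray(z,[b]);A=np.c_[r1[0],-r2[0]];t=np.linalg.lstsq(A,o2-o1,rcond=None)[0]
    p,q=o1+r1[0]*t[0],o2+r2[0]*t[1];print(((p+q)/2).round(4),"gap",round(np.linalg.norm(p-q),4))
E
```

```text
line [ 0.645  -0.3193] yaw -5.86 len 0.1037 z 0.0129
line [ 0.5453 -0.309 ] yaw -5.93 len 0.1026 z 0.0128
roller [ 0.5227 -0.3118  0.024 ] yaw -8.17 len 0.0823 ztop 0.0367
   rel line mm -22.2 -5.1 dyaw -2.24
   rel line mm -122.4 -5.0 dyaw -2.31
roller [ 0.6211 -0.3154  0.024 ] yaw -8.25 len 0.0823 ztop 0.0369
   rel line mm 76.0 1.5 dyaw -2.32
   rel line mm -24.2 1.4 dyaw -2.4
[ 0.5509 -0.2587  0.0144] gap 0.0014
[ 0.5408 -0.3616  0.0157] gap 0.0018
[ 0.6491 -0.2691  0.0151] gap 0.0006
[ 0.6396 -0.3706  0.0148] gap 0.0005
```

Lines and rollers agree with the given sizes: roller tops at about 36 mm, line length 103 mm. The near roller is 22 mm short of its line and the far one 24 mm, both about 2.3° off. Each gets two strokes, near roller first.

```bash
python3 -m crank '0.152 0.1 -0.005 0 0.033 0 0;0 0.25 0 0 0 0 0;0 0.25 0 0 0 0 0;0 0.22 0 0 0 0 0;0 0 0 0 0 0 0'
python3 -m crank '0 0.01 0 0 0 0 0;0 0.01 0 0 0 0 0;0 0 0 0 0 0 0'; python3 -m crank '0 0.01 0 0 0 0 0;0 0.01 0 0 0 0 0;0 0 0 0 0 0 0'
```

```text
time_s: 2.45
tcp_pos: [0.5147, -0.31, 0.0434]
ee_rot: [-90.1, -0.3, 172.0]
ft_force: [-0.4, 0.5, 1.7]
grip_width: 0.0427
time_s: 2.82
tcp_pos: [0.5181, -0.311, 0.0427]
ee_rot: [-90.0, 0.1, 172.0]
ft_force: [-0.2, 0.4, 0.1]
grip_width: 0.0429
time_s: 3.2
tcp_pos: [0.5174, -0.3105, 0.0374]
ee_rot: [-90.0, -0.0, 172.0]
ft_force: [-0.2, 0.2, -1.1]
grip_width: 0.043
```

```bash
for i in 1; do :; done; python3 -m crank '0 0.01 0 0 0 0 0;0 0.005 0 0 0 0 0;0 0 0 0 0 0 0'; python3 -m crank '0 0.005 0 0 0 0 0;0 0.005 0 0 0 0 0;0 0 0 0 0 0 0'
```

```text
time_s: 3.58
tcp_pos: [0.5175, -0.3106, 0.0345]
ee_rot: [-90.0, -0.0, 172.0]
ft_force: [1.1, -0.5, -0.1]
grip_width: 0.0429
time_s: 3.95
tcp_pos: [0.5175, -0.3106, 0.0325]
ee_rot: [-90.0, -0.0, 172.0]
ft_force: [0.2, -0.1, -0.6]
grip_width: 0.043
```

```bash
python3 -m crank '0 0.005 0 0 0 0 0;0 0 0 0 0 0 0'; python3 -m crank '0 0.005 0 0 0 0 0;0 0 0 0 0 0 0';python3 -m crank '0 0.005 0 0 0 0 0;0 0 0 0 0 0 0'|grep -E 'pos|force'
```

```text
time_s: 4.2
tcp_pos: [0.5175, -0.3106, 0.0315]
ee_rot: [-90.0, -0.0, 172.0]
ft_force: [-0.1, -0.2, 0.5]
grip_width: 0.0427
time_s: 4.45
tcp_pos: [0.5175, -0.3106, 0.0305]
ee_rot: [-90.0, -0.0, 172.0]
ft_force: [0.1, -0.7, 0.3]
grip_width: 0.0426
tcp_pos: [0.5175, -0.3106, 0.0295]
ft_force: [-0.1, -0.3, 0.8]
```

Run:
```python
from h import *
im,_=robot.get_image("side");im2,_=robot.get_image("scene")
a=cv2.resize(im[190:270,220:345],(500,320),interpolation=2)
c=robot.get_calibration("scene");p=proj(c,[[.523,-.31,.03]])[0].astype(int)
b=cv2.resize(im2[p[1]-30:p[1]+30,p[0]-47:p[0]+47],(500,320),interpolation=2);cv2.imwrite("pics/c1.png",np.vstack([a,b])[:600])
```

```text
(no output)
```

View pics/c1.png

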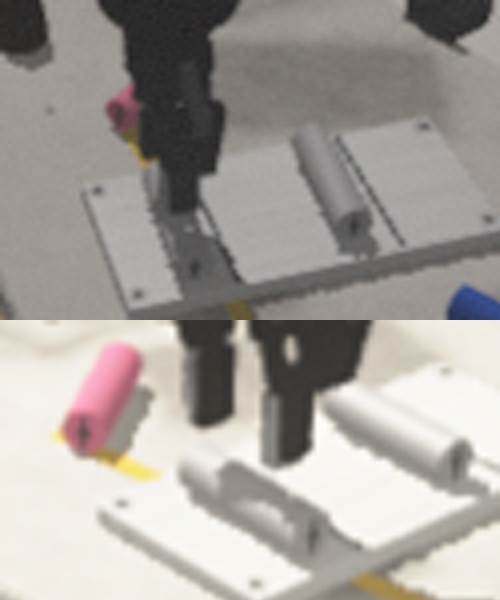

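The fingertips appear just above the roller, at (183,210) in the side crop and (285,780) in the stacked scene crop. I'll triangulate the right fingertip.

Run:
```python
from h import *
s=robot.get_calibration("side");c=robot.get_calibration("scene");p=proj(c,[[.523,-.31,.03]])[0].astype(int)
a=[(183/4+220,212/4+190)];b=[(p[0]-47+286*94/500,p[1]-30+(462-320)*60/320)]
o1,r1=ray(s,a);o2,r2=ray(c,b);t=np.linalg.lstsq(np.c_[r1[0],-r2[0]],o2-o1,rcond=None)[0]
print(o1+r1[0]*t[0],o2+r2[0]*t[1])
T=robot.state()["tcp_pos"];print(T)
```

```text
[ 0.51786419 -0.33472978  0.05131961] [ 0.51769006 -0.33379136  0.05218017]
[ 0.51756326 -0.31060661  0.02960864]
```

```bash
python3 -m crank '0 0.005 0 0 0 0 0;0 0.005 0 0 0 0 0;0 0 0 0 0 0 0'|grep -E 'pos|force'; python3 -m crank '0 0.005 0 0 0 0 0;0 0.005 0 0 0 0 0;0 0 0 0 0 0 0'|grep -E 'pos|force';python3 -m crank '0 0.005 0 0 0 0 0;0 0 0 0 0 0 0'|grep -E 'pos|force'
```

```text
tcp_pos: [0.5175, -0.3105, 0.0275]
ft_force: [0.2, 0.8, 0.1]
tcp_pos: [0.5175, -0.3106, 0.0255]
ft_force: [-0.3, 0.3, 0.4]
tcp_pos: [0.5175, -0.3106, 0.0245]
ft_force: [0.8, 0.3, -0.4]
```

Run:
```python
from h import *
for n in("wrist","side","scene"):
    c=robot.get_calibration(n);im,d=robot.get_image(n);h,w=d.shape;v,u=np.mgrid[:h,:w]
    P=d3(c,d,np.c_[u.ravel(),v.ravel()]);g=im.max(2).ravel()
    T=robot.state()["tcp_pos"];m=(d.ravel()>0)&(g<70)&(abs(P[:,0]-T[0])<.02)&(abs(P[:,1]-T[1])<.06)&(P[:,2]>.028)
    q=P[m];print(n,len(q),np.percentile(q[:,2],[0,2,5,20]).round(4)); k=q[q[:,2]<np.percentile(q[:,2],5)];print(k.min(0).round(3),k.max(0).round(3))
    # roller top pts
    if n=="wrist": cv2.imwrite("pics/w1.png",im)
```

```text
wrist 29911 [0.028  0.0582 0.0674 0.0962]
[ 0.504 -0.352  0.028] [ 0.533 -0.277  0.067]
side 3103 [0.028  0.0732 0.1063 0.1849]
[ 0.498 -0.367  0.028] [ 0.53  -0.285  0.106]
scene 2610 [0.0508 0.0688 0.0871 0.1301]
[ 0.504 -0.346  0.051] [ 0.53  -0.285  0.087]
```

View pics/w1.png

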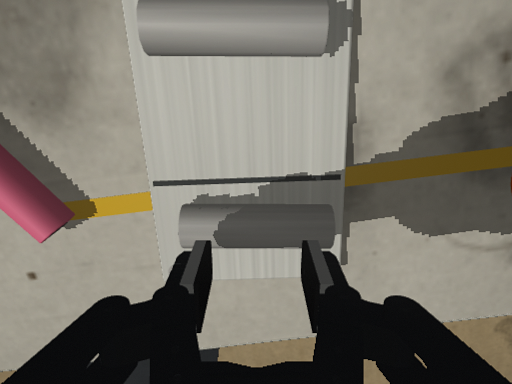

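The wrist view shows the roller at rows 205–248 with the fingertip ends at about (203,244) and (310,244), over its near edge. I'll read their depth.

Run:
```python
from h import *
c=robot.get_calibration("wrist");im,d=robot.get_image("wrist")
print(d3(c,d,[(203,r) for r in(238,242,244,247,252,260)]+[(311,r) for r in(238,242,244,247,252,260)]).round(4))
```

```text
[[ 0.5244 -0.2843  0.0355]
 [ 0.5313 -0.2884  0.0536]
 [ 0.5324 -0.2893  0.0578]
 [ 0.5317 -0.2893  0.0592]
 [ 0.532  -0.2902  0.0643]
 [ 0.5321 -0.2912  0.071 ]
 [ 0.5169 -0.3391  0.0358]
 [ 0.5251 -0.3369  0.0546]
 [ 0.5254 -0.3365  0.057 ]
 [ 0.5253 -0.3361  0.0594]
 [ 0.5252 -0.3355  0.0634]
 [ 0.5253 -0.3345  0.0699]]
```

```bash
for i in 1; do python3 -m crank '0 0.01 0 0 0 0 0;0 0.01 0 0 0 0 0;0 0 0 0 0 0 0'|grep -E 'pos|force'; python3 -m crank '0 0.005 0 0 0 0 0;0 0.005 0 0 0 0 0;0 0 0 0 0 0 0'|grep -E 'pos|force';python3 -m crank '0 0.005 0 0 0 0 0;0 0 0 0 0 0 0'|grep -E 'pos|force'; done
```

```text
tcp_pos: [0.5174, -0.3105, 0.0203]
ft_force: [0.7, 0.3, -0.1]
tcp_pos: [0.5175, -0.3106, 0.0185]
ft_force: [-0.5, 0.4, 0.0]
tcp_pos: [0.5175, -0.3106, 0.0175]
ft_force: [0.7, 0.8, 0.2]
```

```bash
python3 -m crank '0 0.01 0 0 0 0 0;0 0.005 0 0 0 0 0;0 0 0 0 0 0 0'|grep -E 'pos|force'; python3 -m crank '0 0.005 0 0 0 0 0;0 0.005 0 0 0 0 0;0 0 0 0 0 0 0'|grep -E 'pos|force';python3 -m crank '0 0.005 0 0 0 0 0;0 0 0 0 0 0 0'|grep -E 'pos|force'
python3 - <<'E'
from h import *
c=robot.get_calibration("wrist");im,d=robot.get_image("wrist")
print(d3(c,d,[(203,r) for r in range(236,248,2)]+[(311,r) for r in range(236,248,2)]).round(4), im[236:248:2,203].max(1),im[236:248:2,311].max(1))
E
```

```text
tcp_pos: [0.5174, -0.3105, 0.0145]
ft_force: [-0.8, -0.1, 0.2]
tcp_pos: [0.5175, -0.3106, 0.0125]
ft_force: [-0.3, -1.0, 0.3]
tcp_pos: [0.5182, -0.3108, 0.0123]
ft_force: [-0.2, 1.6, 6.1]
[[ 0.5317 -0.2875  0.0346]
 [ 0.5313 -0.2876  0.036 ]
 [ 0.5325 -0.2885  0.0405]
 [ 0.5323 -0.2888  0.0422]
 [ 0.5325 -0.2891  0.0444]
 [ 0.5322 -0.2893  0.0457]
 [ 0.5245 -0.3381  0.0345]
 [ 0.5235 -0.338   0.0346]
 [ 0.5259 -0.3372  0.0409]
 [ 0.5256 -0.337   0.0422]
 [ 0.526  -0.3367  0.0447]
 [ 0.5257 -0.3364  0.0459]] [103  83  65  61  63  61] [78 76 63 60 61 61]
```

```bash
python3 -m crank '-0.007 0 0 0 -0.002 0 0;-0.013 0 0 0 -0.003 0 0;-0.013 0 0 0 -0.003 0 0;-0.013 0 0 0 -0.003 0 0;-0.013 0 0 0 -0.003 0 0'|grep -E 'pos|force'; python3 -m crank '-0.013 0 0 0 -0.003 0 0;-0.013 0 0 0 -0.003 0 0;-0.013 0 0 0 -0.003 0 0;-0.007 0 0 0 -0.002 0 0;0 0 0 0 0 0 0'|grep -E 'pos|force'
python3 - <<'E'
from meas import *
c=robot.get_calibration("wrist");im,d=robot.get_image("wrist");meas(im,d,c);cv2.imwrite("pics/w2.png",im)
E
```

```text
tcp_pos: [0.5299, -0.3124, 0.0123]
ft_force: [-0.6, -0.4, 7.6]
tcp_pos: [0.5391, -0.3134, 0.0123]
ft_force: [-0.0, 0.6, 7.7]
line [ 0.6447 -0.3192] yaw -5.79 len 0.104 z 0.0129
line [ 0.5448 -0.3087] yaw -5.85 len 0.1035 z 0.0127
roller [ 0.533 -0.313  0.024] yaw -6.28 len 0.0851 ztop 0.0406
   rel line mm -11.3 -5.5 dyaw -0.43
   rel line mm -111.8 -5.1 dyaw -0.48
roller [ 0.6209 -0.3149  0.024 ] yaw -8.26 len 0.0865 ztop 0.0369
   rel line mm 76.3 1.6 dyaw -2.41
   rel line mm -24.2 1.9 dyaw -2.47
```

View pics/w2.png

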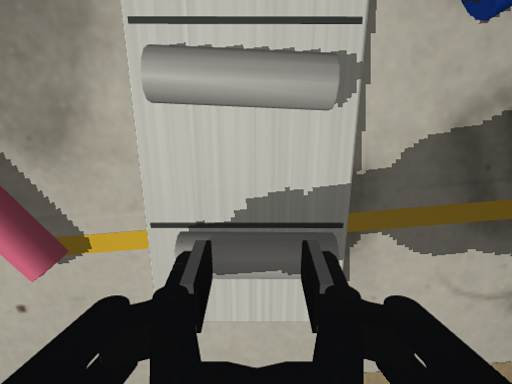

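The roller moved 11 mm and its yaw is now aligned, with 11.3 mm left. Regrip for stroke two.

```bash
python3 -m crank '0 -0.04 0 0 0 0 0;0.055 0 0 0 0 0 0;0 0.03 0 0 0 0 0;0 0.01 0 0 0 0 0;0 0 0 0 0 0 0'|grep -E 'pos|force'; python3 -m crank '-0.007 0 0 0 0 0 0;-0.013 0 0 0 0 0 0;-0.014 0 0 0 0 0 0;-0.014 0 0 0 0 0 0;-0.014 0 0 0 0 0 0'|grep -E 'pos|force';  python3 -m crank '-0.014 0 0 0 0 0 0;-0.014 0 0 0 0 0 0;-0.013 0 0 0 0 0 0;-0.01 0 0 0 0 0 0;0 0 0 0 0 0 0'|grep -E 'pos|force';python3 -m crank '0 -0.1 0 0 0 0 0;0 -0.2 0 0 0 0 0;0 -0.2 0 0 0 0 0;0 0 0 0 0 0 0'|grep -E 'pos|force|rot'
python3 - <<'E'
from meas import *
c=robot.get_calibration("wrist");im,d=robot.get_image("wrist");meas(im,d,c);cv2.imwrite("pics/w3.png",im)
E
```

```text
tcp_pos: [0.5282, -0.3122, 0.0122]
ft_force: [-0.4, 1.9, 11.5]
tcp_pos: [0.5405, -0.3135, 0.0122]
ft_force: [-0.5, 1.7, 12.5]
tcp_pos: [0.5508, -0.3146, 0.0122]
ft_force: [-0.1, 1.5, 11.3]
tcp_pos: [0.5514, -0.3151, 0.1143]
ee_rot: [-89.9, 0.2, 174.3]
ft_force: [0.6, -0.1, -0.3]
line [ 0.6447 -0.319 ] yaw -5.76 len 0.1036 z 0.0128
roller [ 0.5443 -0.3146  0.024 ] yaw -5.77 len 0.0825 ztop 0.0366
   rel line mm -100.3 -5.7 dyaw -0.02
roller [ 0.6209 -0.3152  0.024 ] yaw -8.21 len 0.0835 ztop 0.0368
   rel line mm -24.0 1.4 dyaw -2.46
```

The near roller is within about 0.5 mm of its line, with yaw aligned. Now the far roller: same approach, contact kept slightly behind the top because of reach.

```bash
python3 -m crank '-0.156 0 -0.017 0 0.013 0 0;-0.15 0 -0.018 0 0.013 0 0;0 0.25 0 0 0 0 0;0 0.23 0 0 0 0 0;0 0 0 0 0 0 0'; python3 -m crank '0 0.01 0 0 0 0 0;0 0 0 0 0 0 0'|grep -E 'pos|force';python3 -m crank '0 0.005 0 0 0 0 0;0 0 0 0 0 0 0'|grep -E 'pos|force'
```

```text
time_s: 12.4
tcp_pos: [0.6103, -0.3134, 0.0129]
ee_rot: [-90.1, -0.2, 171.9]
ft_force: [0.1, -0.7, 0.0]
grip_width: 0.0428
tcp_pos: [0.6111, -0.3138, 0.0127]
ft_force: [-0.7, -0.3, 0.6]
tcp_pos: [0.6115, -0.314, 0.0125]
ft_force: [0.5, 0.8, -0.3]
```

```bash
python3 -m crank '-0.008 0 0 0 0 0 0;0 0.005 0 0 0 0 0;0 0 0 0 0 0 0'|grep -E 'pos|force';python3 -m crank '0 0.003 0 0 0 0 0;0 0 0 0 0 0 0'|grep -E 'pos|force'
```

```text
tcp_pos: [0.6138, -0.3144, 0.0123]
ft_force: [-0.0, 0.3, 6.8]
tcp_pos: [0.6141, -0.3145, 0.0122]
ft_force: [-0.1, 2.3, 10.8]
```

```bash
python3 -m crank '-0.007 0 0 0 -0.002 0 0;-0.013 0 0 0 -0.003 0 0;-0.013 0 0 0 -0.003 0 0;-0.013 0 0 0 -0.003 0 0;-0.013 0 0 0 -0.003 0 0'|grep -E 'pos|force'; python3 -m crank '-0.013 0 0 0 -0.003 0 0;-0.013 0 0 0 -0.003 0 0;-0.013 0 0 0 -0.003 0 0;-0.007 0 0 0 -0.002 0 0;0 0 0 0 0 0 0'|grep -E 'pos|force'
python3 -m crank '0 -0.1 0 0 0 0 0;0.06 -0.2 0 0 0 0 0;0 -0.2 0 0 0 0 0;0 0 0 0 0 0 0'|grep -E 'pos|force|rot'
python3 - <<'E'
from meas import *
c=robot.get_calibration("wrist");im,d=robot.get_image("wrist");meas(im,d,c);cv2.imwrite("pics/w4.png",im)
E
```

```text
tcp_pos: [0.6258, -0.3162, 0.0122]
ft_force: [-0.3, 1.0, 10.3]
tcp_pos: [0.635, -0.3173, 0.0123]
ft_force: [0.8, 0.6, 10.5]
tcp_pos: [0.6237, -0.3165, 0.1146]
ee_rot: [-89.9, 0.3, 174.2]
ft_force: [-0.5, 0.1, 0.3]
roller [ 0.5445 -0.3108  0.024 ] yaw -5.89 len 0.0746 ztop 0.0364
roller [ 0.6312 -0.3167  0.024 ] yaw -5.87 len 0.0827 ztop 0.0366
```

About 13.7 mm remains; I'll do it in two strokes to stay well inside the reach.

```bash
python3 -m crank '0 0.25 0 0 0 0 0;0 0.22 0 0 0 0 0;0 0.02 0 0 0 0 0;0 0.01 0 0 0 0 0;0 0 0 0 0 0 0'|grep -E 'pos|force'; python3 -m crank '-0.007 0 0 0 0 0 0;-0.013 0 0 0 0 0 0;-0.015 0 0 0 0 0 0;-0.015 0 0 0 0 0 0;-0.013 0 0 0 0 0 0'|grep -E 'pos|force';python3 -m crank '-0.007 0 0 0 0 0 0;0 0 0 0 0 0 0;0 -0.04 0 0 0 0 0;0.035 0 0 0 0 0 0;0 0 0 0 0 0 0'|grep -E 'pos|force'; python3 -m crank '0 0.03 0 0 0 0 0;0 0.01 0 0 0 0 0;0 0 0 0 0 0 0'|grep -E 'pos|force'
```

```text
tcp_pos: [0.6227, -0.3154, 0.0118]
ft_force: [-1.3, 3.3, 18.3]
tcp_pos: [0.6356, -0.3168, 0.012]
ft_force: [-0.6, 4.3, 19.5]
tcp_pos: [0.628, -0.3162, 0.0183]
ft_force: [-0.3, 1.0, 0.1]
tcp_pos: [0.6297, -0.3166, 0.0118]
ft_force: [-1.4, 0.4, 12.3]
```

```bash
python3 -m crank '-0.007 0 0 0 0 0 0;-0.013 0 0 0 0 0 0;-0.014 0 0 0 0 0 0;-0.014 0 0 0 0 0 0;-0.011 0 0 0 0 0 0'|grep -E 'pos|force';python3 -m crank '-0.007 0 0 0 0 0 0;0 0 0 0 0 0 0;0 -0.1 0 0 0 0 0;0.1 -0.2 0 0 0 0 0;0.2 -0.2 0 0 0 0 0'|grep -E 'pos|force';python3 -m crank '0.2 -0.2 0 0 0 0 1;0.1 -0.2 0 0 0 0 1;0 -0.1 0 0 0 0 1;0 0 0 0 0 0 1'
python3 - <<'E'
from meas import *
c=robot.get_calibration("wrist");im,d=robot.get_image("wrist");meas(im,d,c)
s,_=robot.get_image("side");x=cv2.resize(s[200:290,220:370],(640,384),interpolation=2);cv2.imwrite("pics/f.png",np.vstack([cv2.resize(im[:260],(640,325))[:216],x]))
E
```

```text
tcp_pos: [0.6419, -0.3178, 0.0121]
ft_force: [-1.2, 1.5, 15.9]
tcp_pos: [0.5821, -0.3113, 0.1108]
ft_force: [0.2, -0.4, 0.4]
time_s: 19.32
tcp_pos: [0.5233, -0.306, 0.2121]
ee_rot: [-89.9, 0.1, 174.2]
ft_force: [-0.0, 0.0, -0.3]
grip_width: 0.0859
roller [ 0.545  -0.3146  0.024 ] yaw -5.85 len 0.0824 ztop 0.0368
roller [ 0.6458 -0.3181  0.024 ] yaw -5.85 len 0.0816 ztop 0.037
```

View pics/f.png

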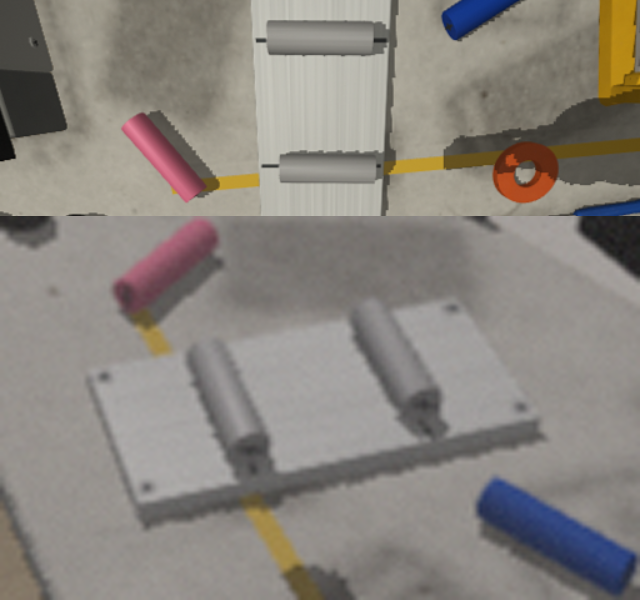

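The wrist picture shows the line ends emerging from both ends of each roller, at (261,40)/(380,40) and (270,166)/(378,166). By position the offsets are about +0.6 mm (near) and +1 mm (far). The gripper is clear, so I'm handing it in.

```bash
python3 -c "
from rig import robot
print(robot.state()['joint_velocities'].round(2)); print(robot.job_done())"
```

```text
[-0.07  0.65 -0.65  0.03  0.01 -0.04]
the job is handed in; nothing more can be done
None
```

I rolled both rollers onto their own lines with the half-open fingertips pressed on top, and handed the job in at about 19.4 s of the 72 s allowed. The hand-in gives no verdict.

I used two strokes for the near roller and three for the far one. The press was about 6 to 20 N, with the last far strokes at the top of the 3 to 20 N range.

| Last wrist-camera check | Near roller | Far roller |
|---|---|---|
| Sideways offset from its line (limit 5 mm) | about +0.6 mm | about +1 mm |
| Lengthwise offset from the line's middle (limit 20 mm) | about 6 mm | about 1 mm |
| Angle to the line (limit 5.2°) | about 0.1° | about 0.1° |
| Measured height of its top (about 36 mm expected) | 36.8 mm | 37.0 mm |

- **How the offsets were found:** in the last picture the rollers cover their lines, so the script could not fit the lines again. The offsets use line positions measured earlier, but the line ends can be seen coming out centred from both ends of each roller.
- **Rolling:** each roller travelled about half as far as the fingertips did, which is what rolling without slip gives. The turn itself was not measured directly.
- **Bystanders:** the fingers touched only the two rollers as far as I could tell. I did not measure where the bystanders ended up.
- **Disagreement:** with the gripper half open, the fingertips sat about 23 mm behind the TCP, more than I expected from the text, so I found contact by force. Heights from the two fixed views and from depth read 1 to 4 mm high.

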